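Report the empty stock bin

TASK

Stocktake in the storeroom: point out the empty bin to the stocktake camera by bringing the fingertips just above the middle of its open top (about 3 cm above the rim, not inside it) and keeping them there for two seconds without touching the bin. Then press the push button on the grey console fully in to record it, and let it come back up. Keep the fingers 10 cm or more above the rims of the other two bins if you pass over them, and do not touch, lift or shift any bin or the other things on the bench.

Things in the scene. Friction and masses are not known exactly. Their poses are not given: they have to be found in the camera images.
- bin_empty: small-parts bin of grey plastic, 160 mm long (its x) by 105 mm wide (its y), walls 3 mm thick and 80 mm high; the wall on its -x side is cut down to 50 mm; stands loose on the bench, upright, z up, in a row across the bench with two like it (their order and yaw vary). Origin: centre of its underside. The empty one: its bare floor (3 mm thick) shows.
- bin_empty_mouth (a point): the centre of the open top of the empty bin: 80 mm above the bench, level with the rim, over the middle of the bin
- bin_boxes: small-parts bin of grey plastic, 160 mm long (its x) by 105 mm wide (its y), walls 3 mm thick and 80 mm high; the wall on its -x side is cut down to 50 mm; stands loose on the bench, upright, z up, in a row across the bench with two like it (their order and yaw vary). Origin: centre of its underside. It holds seven small white boxes that stand up to 53 mm above the bench. Leave it alone.
- bin_boxes_mouth (a point): the centre of the open top of the bin with white boxes: 80 mm above the bench, level with the rim, over the middle of the bin
- bin_tubes: small-parts bin of grey plastic, 160 mm long (its x) by 105 mm wide (its y), walls 3 mm thick and 80 mm high; the wall on its -x side is cut down to 50 mm; stands loose on the bench, upright, z up, in a row across the bench with two like it (their order and yaw vary). Origin: centre of its underside. It holds short steel tubes, 22 mm thick, up to 45 mm above the bench. Leave it alone.
- bin_tubes_mouth (a point): the centre of the open top of the bin with steel tubes: 80 mm above the bench, level with the rim, over the middle of the bin
- console: stocktake console fixed to the bench: a grey painted box 120 mm long (its x) by 85 mm wide (its y) by 40 mm high, with a dark screen on the +x half of its top and one round push button on the -x half. It stands at the left or the right end of the row of bins. Origin: centre of its underside, z up.
- record_top (a point): centre of the top face of the console's push button: white, round, 36 mm across, in a black round housing 52 mm across on top of the console; about 62 mm above the bench when up. It is pressed straight down
- record (a joint): travel of the push button (m): 0 = up, 0.006 = fully in. A spring brings it back up; fully in takes 5 N
- tape_roll: cardboard packing-tape core, a ring 100 mm across, 48 mm high, lying flat, loose; at the other end of the row from the console. Leave it alone. Origin: centre of its underside
- small_carton: closed cardboard box 90 x 60 x 60 mm, loose. Leave it alone. Origin: centre of its underside
- spray_can: upright can, 56 mm across, 130 mm high, loose. Leave it alone. Origin: centre of its underside
Mind the look-alikes: they are no part of the job. Leave any green look-alike of the console alone. What is shaped like the bin_empty but green is not meant.

How it is judged:
By the outcome, as a careful person would: the job done as asked, in the order asked, and still so for the second after the job is handed in, with the robot touching nothing.
It also fails if it takes over 45 s, if anything falls off the work surface, if the arm or the gripper's body presses on something with over 40 N, if the wrist force passes 120 N, or if a joint passes its speed limit or range.

ROBOT

A 7-joint arm with a two-finger parallel gripper is mounted at the origin on the work surface. World frame = base frame: x ahead of the robot, y to its left, z up, the work surface at z = 0. Lengths are in mm, angles in rad, forces in N, time in s.
With the tool pointing down it reaches from about 400 to 875 mm from the base axis. Payload 19.3 kg.
Tool frame: the origin (TCP) lies on the centre line of the jaws, within the pads' length; the fingertips stand 22 mm ahead of it and the grasp point (between the pads) lies 3 mm ahead of it; z points along the fingers, y is the line along which they close (so a half turn about z gives the same grasp; the last joint's range is limited). The gripper opens to 85 mm and grips with 20 to 120 N. Pads are 22 mm wide; open, the fingers measure 114 mm over their backs; the gripper's body (76 mm by 85 mm) begins 54 mm behind the grasp point. The pads swing forward as they close: fully open they stand 13 mm farther back than shut.
Start: joints at [1.037, 0.521, -0.036, 1.599, 0.021, 1.021, -0.113], TCP at [279.566, -558.979, 253.291] pointing down, gripper open.
Joint ranges: [-2.91, 2.91], [-0.3, 2.13], [-1.5, 1.42], [0.17, 2.43], [-1.26, 4.41], [0.16, 1.93], [-2.52, 2.52]. Speed limits (rad/s): [1.89, 1.89, 2.39, 2.39, 3.01, 3.01, 3.01].

INTERFACE

Orientations are given as a 3x3 rotation matrix whose columns are the frame's x, y, z axes.
In Python, from plant import ctrl, optics, ticket, spotter gives the robot as it stands.
- The arm moves only by the tool drive_tool, never from a script. Its argument "plan" is one flat list of numbers, 5 for each row, row after row: the shift along the tool's x, y, z in cm, then the turn about the tool's z in rad, then the opening, from -1 (shut) to 1 (fully open). A call has 1 to 20 rows; each row shifts and turns the commanded pose from where the row before left it, along the tool's axes as they then stand; what a row does not reach is not made up. A row lasts 1/10 s, in which the tool goes at most 50 mm and 8.59 degrees, less where a joint would pass 70% of its speed; a pose out of reach is approached as far as the arm can. A call is refused whole if a number of a shift passes 5 or a number of a turn 0.15, either way. A call with a gripper value outside its range is refused whole. The fingers move at their own pace and stop on an object; "squeeze" is the grip in N (left out, the last holds). Time passes only in rows, so rows that do not move let the fingers close. It gives the time, the measured TCP pose, the force, the opening and the grip force at its end, in the units of the state.
- ctrl.read_state(): the state, without advancing time (a new reading comes with each control period).
- optics.camera(name): name is "scene" or "top"; returns a dict with "img" (480x640x3 uint8, red, green, blue), "fx", "fy", "cx", "cy" (pixels), "rvec" (rotation vector, rad) and "tvec" (3), from world to camera coordinates, as OpenCV has them. Camera axes: x right, y down, z forward; pixel columns grow to the right and rows downward; lengths in mm; the calibration is good to about 2 mm. A picture is of the moment at which its call begins. There is no depth.
- ticket.hand_in(): hands the job in; it is judged then, once.
Trained networks look in a picture, given as the dict that the camera call returned (one of the last four; its "shot" number tells which), for a name from the list of things; names that differ only in an ending like _2 or _b are one class to them, and where a whole thing is asked for, a point or a joint stands for the part that bears it (a point fixed in the world has none). Each returns a list of dicts, best first, with "confidence" (0 to 1); they miss things now and then, are a little off and sometimes report something else, mostly with a low value. They report only what shows in the picture. A call takes as long as a camera call. They do not tell look-alikes from the thing itself.
- spotter.recognise(picture, thing): "point" ([x, y, z] in mm, in the coordinates of the camera as it stood for that picture, good to about 4 mm: the middle of the surface that is visible of it).
- spotter.masks_of(picture, thing): "mask" (480x640 bool, what is visible of it).
The state is a dict: "t": time; "joints": joint angles; "joint_velocities": joint speeds; "joint_torque": joint torques, N m; "ee_pos": TCP position; "orientation": TCP orientation; "force": force on the tool from outside, world axes, zero at the start; "moment": the same for the moment, N m; "opening": finger opening in mm; "gripper_force": force on a finger pad.
Only numpy, scipy, OpenCV 4.12 (cv2) and the standard library are available. Lean on these libraries where they do the work, as an engineer would, in place of code of your own. Each camera call takes 0.05 s, during which the arm holds its last target. There are 200 camera calls.

## Working session

There is one attempt and no reset: what is moved stays moved. The work goes in short steps, Python scripts to look and compute and a tool call to move; the robot and the scene stay as the last step left them, time stands still between calls to the robot, and variables do not carry over. Pictures are saved under pics/ and viewed, at most 10 in all, crops included, and the job is handed in when it is done.

Besides the shell and the picture viewer there is one more tool, called after "Call:" as a command line: name --argument value ..., lists and objects as JSON in quotes. drive_tool: Moves the arm, as the interface text tells. Its arguments: {"type":"object","properties":{"plan":{"type":"array"},"squeeze":{"type":"number"}},"required":["plan"]}

```bash
mkdir -p pics
cat > h.py <<'E'
import numpy as np, cv2
from plant import ctrl, optics, ticket, spotter
def w(p,c):
    R,_=cv2.Rodrigues(np.array(c["rvec"],float)); return R.T@(np.array(p,float)-np.array(c["tvec"],float).ravel())
def ray(u,v,c,z):
    R,_=cv2.Rodrigues(np.array(c["rvec"],float)); t=np.array(c["tvec"],float).ravel()
    o=-R.T@t; d=R.T@np.array([(u-c["cx"])/c["fx"],(v-c["cy"])/c["fy"],1]); return o+d*(z-o[2])/d[2]
def px(p,c):
    K=np.array([[c["fx"],0,c["cx"]],[0,c["fy"],c["cy"]],[0,0,1]],float)
    return cv2.projectPoints(np.array(p,float).reshape(-1,1,3),np.array(c["rvec"],float),np.array(c["tvec"],float),K,None)[0].reshape(-1,2)
E
python3 - <<'E'
from h import *
s=ctrl.read_state(); print(s["t"],s["ee_pos"],np.round(s["orientation"],3).tolist(),s["force"],s["opening"])
for n in("top","scene"):
    c=optics.camera(n); cv2.imwrite(f"pics/{n}0.png",c["img"][:,:,::-1])
    R,_=cv2.Rodrigues(np.array(c["rvec"],float)); print(n,(-R.T@np.array(c["tvec"]).ravel()).round())
    for t in("bin_empty","bin_boxes","bin_tubes","console","record_top","bin_empty_mouth","tape_roll","small_carton","spray_can"):
        print(n,t,[(round(d["confidence"],2),w(d["point"],c).round().tolist()) for d in spotter.recognise(c,t)])
E
```

```text
0.0 [ 279.43578118 -558.73668468  252.74860818] [[0.894, 0.447, -0.001], [0.447, -0.894, 0.001], [-0.0, -0.001, -1.0]] [ 0.14954932 -0.0775433  -0.47041934] 85.30146320190734
top [ 379.   -2. 1294.]
top bin_empty [(0.83, [564.0, -187.0, 0.0]), (0.57, [810.0, -60.0, 4.0])]
top bin_boxes [(0.7, [563.0, 4.0, 56.0]), (0.66, [569.0, -188.0, 2.0])]
top bin_tubes [(0.87, [593.0, 182.0, 36.0]), (0.24, [564.0, -191.0, 5.0])]
top console [(0.78, [506.0, -324.0, 38.0]), (0.65, [349.0, -233.0, 36.0])]
top record_top [(0.59, [484.0, -340.0, 61.0]), (0.52, [324.0, -237.0, 62.0])]
top bin_empty_mouth [(0.94, [808.0, -59.0, 4.0]), (0.77, [565.0, -191.0, 2.0])]
top tape_roll [(0.87, [464.0, 353.0, 48.0])]
top small_carton [(0.6, [660.0, -346.0, 61.0])]
top spray_can [(0.85, [666.0, 365.0, 121.0])]
scene [1186.  611.  913.]
scene bin_empty [(0.81, [563.0, -181.0, 40.0]), (0.77, [800.0, -59.0, 38.0])]
scene bin_boxes [(0.67, [580.0, 13.0, 55.0])]
scene bin_tubes [(0.8, [611.0, 180.0, 44.0]), (0.64, [583.0, 17.0, 55.0]), (0.29, [470.0, 353.0, 36.0])]
scene console [(0.82, [522.0, -323.0, 44.0]), (0.78, [365.0, -215.0, 39.0])]
scene record_top [(0.63, [332.0, -234.0, 64.0]), (0.61, [490.0, -335.0, 67.0]), (0.2, [564.0, -185.0, 39.0])]
scene bin_empty_mouth [(0.84, [566.0, -183.0, 39.0]), (0.58, [800.0, -57.0, 43.0])]
scene tape_roll [(0.77, [473.0, 355.0, 35.0]), (0.73, [581.0, 15.0, 54.0])]
scene small_carton [(0.94, [671.0, -338.0, 51.0])]
scene spray_can [(0.67, [689.0, 383.0, 101.0])]
```

View pics/top0.png

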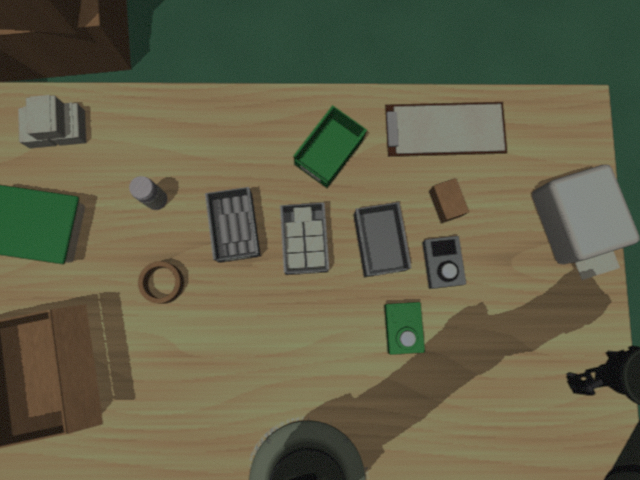

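View pics/scene0.png

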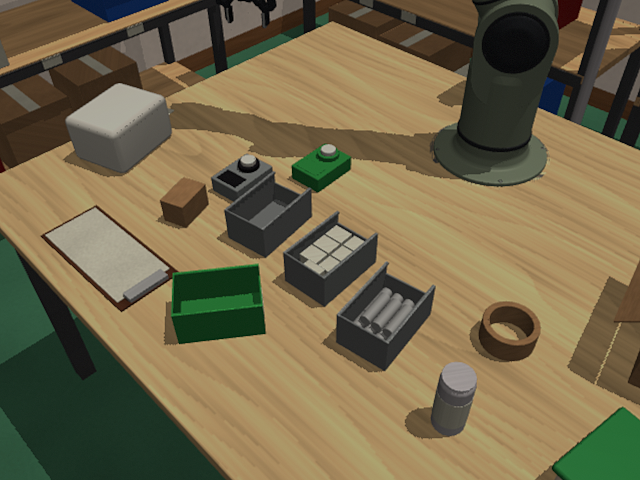

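The top view shows the grey empty bin at about (383,238). The grey console is at (445,261), with its white button at (450,270). The green bin at (330,147) and green console at (405,328) are the look-alikes. Next I'll measure the bin by a silhouette fit and the button by its white disc.

```bash
cat > m.py <<'E'
from h import *
from scipy.optimize import minimize
c=optics.camera("top"); s=optics.camera("scene")
def pick(c,t,z,xy):
    ms=[d["mask"] for d in spotter.masks_of(c,t)]
    f=lambda m: np.linalg.norm(ray(*np.argwhere(m)[:,::-1].mean(0),c,z)[:2]-xy)
    return min(ms,key=f)
B=np.array([[x,y,z] for y in(-52.5,52.5) for x,z in((-80,0),(80,0),(80,80),(-80,50),(-77,80))])
M=[(k,pick(k,"bin_empty",20,[564,-187])) for k in(c,s)]
def cost(p,sets):
    R=np.array([[np.cos(p[2]),-np.sin(p[2]),0],[np.sin(p[2]),np.cos(p[2]),0],[0,0,1]]); e=0
    for k,m in sets:
        q=px(B@R.T+[p[0],p[1],0],k); im=np.zeros((480,640),np.uint8)
        cv2.fillConvexPoly(im,cv2.convexHull((q*16).round().astype(np.int32)),255,cv2.LINE_AA,4)
        e+=np.abs(im/255.-m).sum()/m.sum()
    return e
for sets in (M[:1],M[1:]):
    r=min((minimize(cost,[565,-187,y],args=(sets,),method="Nelder-Mead",options=dict(initial_simplex=[[565,-187,y],[580,-187,y],[565,-172,y],[565,-187,y+.15]])) for y in(-.15,.15)),key=lambda r:r.fun)
    print("bin",r.x.round(2),r.fun)
for k in(c,s):
    u,v=px([484,-340,62],k)[0].astype(int); g=k["img"].min(2)[v-16:v+17,u-16:u+17]
    n,l,st,ce=cv2.connectedComponentsWithStats((g>130).astype(np.uint8))
    print("btn",[(a[4],(ce[i]+[u-16,v-16]).round(1),ray(*(ce[i]+[u-16,v-16]),k,62).round(1)) for i,a in enumerate(st) if i and 30<a[4]<700])
E
python3 m.py
```

```text
bin [ 5.6084e+02 -1.8150e+02  1.5000e-01] 0.05977800418252989
bin [ 5.6034e+02 -1.8132e+02  1.5000e-01] 0.08831988030417023
btn [(np.int32(102), array([449. , 270.5]), array([ 485.1, -338.6,   62. ]))]
btn [(np.int32(99), array([247.7, 158.7]), array([ 487.8, -337.8,   62. ]))]
```

Call:
drive_tool --plan '[1.3, -0.65, 0, 0, -1, 2.6, -1.3, 0, 0, -1, 2.6, -1.3, 0, 0, -1, 2.6, -1.3, 0, 0, -1, 2.6, -1.3, 0, 0, -1, 2.6, -1.3, 0, 0, -1, 2.6, -1.3, 0, 0, -1, 2.6, -1.3, 0, 0, -1, 2.6, -1.3, 0, 0, -1, 2.6, -1.3, 0, 0, -1, 2.6, -1.3, 0, 0, -1, 2.6, -1.3, 0, 0, -1, 2.6, -1.3, 0, 0, -1, 2.6, -1.3, 1.5, 0, -1, 2.6, -1.3, 2, 0, -1, 2.6, -1.35, 2, 0, -1, 1.8, -1, 2, 0, -1, 0, 0, 1, 0, -1, 0, 0, 0.8, 0, -1, 0, 0, 0, 0, -1]'

```text
t: 3.2
ee_pos: [560.5, -181.4, 159.7]
orientation: [[0.895, 0.447, -0.001], [0.447, -0.895, -0.0], [-0.001, -0.001, -1.0]]
force: [-0.8, -0.4, 0.9]
opening: -0.4
gripper_force: 0.0
```

```bash
cat > look.py <<'E'
from h import *
import sys
s=ctrl.read_state(); print(s["t"],s["ee_pos"].round(1) if hasattr(s["ee_pos"],"round") else s["ee_pos"],np.round(s["orientation"],3).tolist(),np.round(s["force"],2),s["opening"])
c=optics.camera("scene"); p=np.array(s["ee_pos"]); d=np.array(s["orientation"])[:,2]
q=[p,p+22*d,p+35*d]; print(px(q,c).round(1).tolist())
u,v=px(p,c)[0].astype(int); im=c["img"][v-70:v+80,u-100:u+100,::-1]
cv2.imwrite(sys.argv[1],cv2.resize(im,None,fx=4,fy=4,interpolation=cv2.INTER_CUBIC)); print("origin",u-100,v-70)
E
python3 look.py pics/s1.png
```

```text
3.2 [ 560.5 -181.4  159.7] [[0.895, 0.447, -0.001], [0.447, -0.895, -0.0], [-0.001, -0.001, -1.0]] [-0.76 -0.36  0.9 ] -0.3829510291365369
[[265.7, 167.1], [266.5, 175.8], [266.9, 180.8]]
origin 165 97
```

View pics/s1.png

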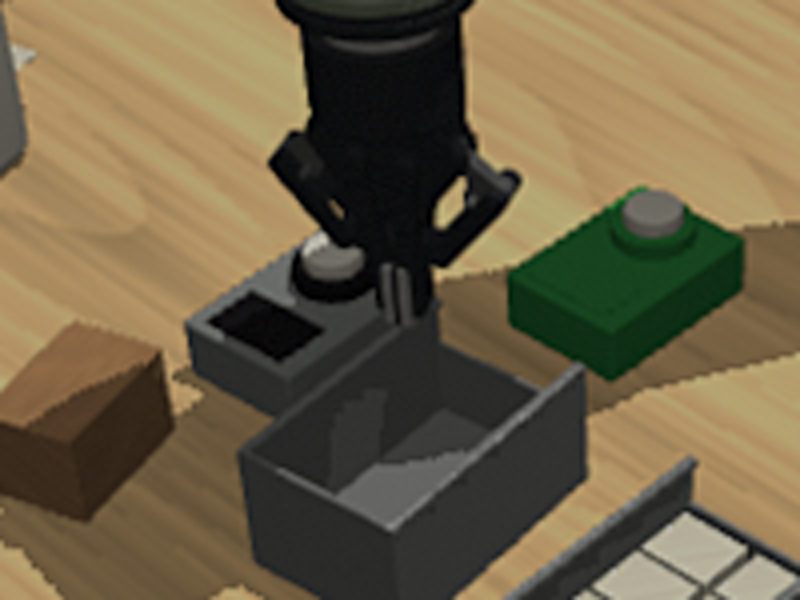

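The crop shows the closed fingertips ending at about (265,177.5) in the full image. That matches tips 22 mm ahead of the TCP, over the middle of the grey empty bin. I'll lower 28 mm and hold.

Call:
drive_tool --plan '[0, 0, 0.5, 0, -1, 0, 0, 1, 0, -1, 0, 0, 0.8, 0, -1, 0, 0, 0.5, 0, -1, 0, 0, 0, 0, -1, 0, 0, 0, 0, -1, 0, 0, 0, 0, -1, 0, 0, 0, 0, -1, 0, 0, 0, 0, -1, 0, 0, 0, 0, -1, 0, 0, 0, 0, -1, 0, 0, 0, 0, -1, 0, 0, 0, 0, -1, 0, 0, 0, 0, -1, 0, 0, 0, 0, -1, 0, 0, 0, 0, -1, 0, 0, 0, 0, -1, 0, 0, 0, 0, -1, 0, 0, 0, 0, -1, 0, 0, 0, 0, -1]'

```text
t: 5.25
ee_pos: [561.3, -181.0, 132.3]
orientation: [[0.894, 0.447, -0.0], [0.447, -0.894, 0.0], [-0.0, -0.0, -1.0]]
force: [0.2, -0.7, 0.3]
opening: 0.2
gripper_force: 0.0
```

Call:
drive_tool --plan '[0, 0, 0, 0, -1, 0, 0, 0, 0, -1, 0, 0, 0, 0, -1, 0, 0, 0, 0, -1, 0, 0, 0, 0, -1, 0, 0, 0, 0, -1, 0, 0, 0, 0, -1, 0, 0, 0, 0, -1, 0, 0, 0, 0, -1, 0, 0, 0, 0, -1]'

```text
t: 6.25
ee_pos: [561.3, -181.1, 132.3]
orientation: [[0.894, 0.447, 0.0], [0.447, -0.894, -0.0], [0.0, 0.0, -1.0]]
force: [-0.1, 0.5, -0.9]
opening: 0.0
gripper_force: 0.0
```

Call:
drive_tool --plan '[0, 0, -1, 0, -1, 0, 0, -2, 0, -1, -1, 0.8, 0, 0, -1, -2.1, 1.6, 0, 0, -1, -2.1, 1.6, 0, 0, -1, -2.1, 1.6, 0, 0, -1, -2.1, 1.6, 0, 0, -1, -2.1, 1.6, 0, 0, -1, -1.5, 1.2, 0, 0, -1, -0.7, 0.7, 0, 0, -1, 0, 0, 1.5, 0, -1, 0, 0, 2, 0, -1, 0, 0, 1.5, 0, -1, 0, 0, 1, 0, -1, 0, 0, 0, 0, -1, 0, 0, 0, 0, -1]'

```text
t: 7.85
ee_pos: [486.9, -338.0, 102.6]
orientation: [[0.894, 0.448, 0.0], [0.448, -0.894, 0.0], [0.0, 0.0, -1.0]]
force: [0.2, 0.2, -0.3]
opening: -0.1
gripper_force: 0.0
```

```bash
python3 look.py pics/s2.png
```

```text
7.85 [ 486.9 -338.   102.6] [[0.894, 0.448, 0.0], [0.448, -0.894, 0.0], [0.0, 0.0, -1.0]] [ 0.18  0.17 -0.29] -0.054665408909144314
[[246.3, 143.9], [247.2, 151.9], [247.7, 156.6]]
origin 146 73
```

View pics/s2.png

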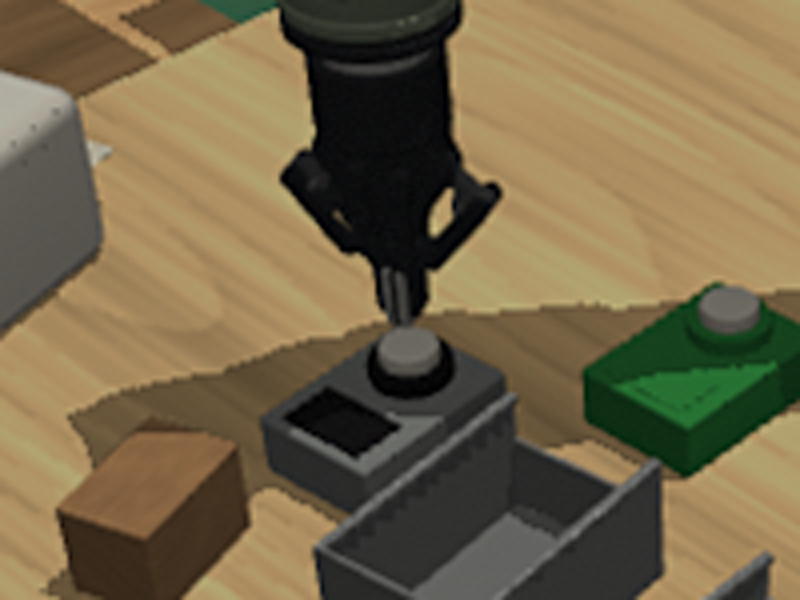

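The crop shows the fingertips about 2 cm above the white button, whose top is near (248.5,160). Next comes a slow descent, watching the force.

Call:
drive_tool --plan '[0, 0, 0.6, 0, -1, 0, 0, 0.6, 0, -1, 0, 0, 0.3, 0, -1, 0, 0, 0.2, 0, -1, 0, 0, 0.2, 0, -1, 0, 0, 0.2, 0, -1, 0, 0, 0.2, 0, -1, 0, 0, 0, 0, -1]'

```text
t: 8.7
ee_pos: [486.6, -338.0, 79.2]
orientation: [[0.894, 0.447, -0.0], [0.447, -0.894, 0.0], [-0.0, -0.0, -1.0]]
force: [-1.7, 1.3, 4.6]
opening: -0.1
gripper_force: 2.1
```

Call:
drive_tool --plan '[0, 0, 0.1, 0, -1, 0, 0, 0.1, 0, -1, 0, 0, 0, 0, -1, 0, 0, 0, 0, -1]'

```text
t: 9.1
ee_pos: [486.6, -338.0, 77.9]
orientation: [[0.894, 0.447, 0.0], [0.447, -0.894, -0.0], [0.0, 0.0, -1.0]]
force: [-5.5, 3.6, 15.7]
opening: -0.2
gripper_force: 7.7
```

15.7 N with the motion stopped means the button has bottomed out. I'll retract straight up.

Call:
drive_tool --plan '[0, 0, 0, 0, -1, 0, 0, -0.4, 0, -1, 0, 0, -0.6, 0, -1, 0, 0, -1.5, 0, -1, 0, 0, -2.5, 0, -1, 0, 0, -2.5, 0, -1, 0, 0, -2, 0, -1, 0, 0, -1, 0, -1, 0, 0, 0, 0, -1, 0, 0, 0, 0, -1, 0, 0, 0, 0, -1]'

```text
t: 10.2
ee_pos: [486.2, -337.8, 181.3]
orientation: [[0.894, 0.447, -0.001], [0.447, -0.894, 0.001], [-0.001, -0.001, -1.0]]
force: [0.0, -0.4, 0.7]
opening: 0.1
gripper_force: 0.0
```

Run:
```python
from h import *
c=optics.camera("scene"); cv2.imwrite("pics/s3.png",c["img"][:,:,::-1]); s=ctrl.read_state(); print(s["ee_pos"],s["force"],s["joint_velocities"])
```

```text
[ 486.23538342 -337.78202241  181.30318679] [-0.84664491 -0.62695755  0.03813133] [-0.00064308 -0.00097203  0.0001608  -0.00274361 -0.00110212  0.0015357
 -0.00054841]
```

View pics/s3.png

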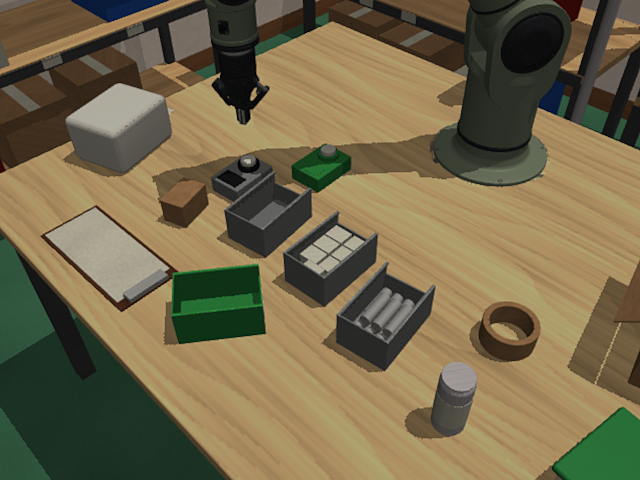

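The picture shows the arm clear at (243,115), the button back up at (248,160), and the bins and other things where they were. I'll hand in now.

```bash
python3 -c "
from plant import ticket; print(ticket.hand_in())"
```

```text
the job is handed in; nothing more can be done
None
```

I held the fingertips about 3 cm above the middle of the empty grey bin for over two seconds, then pressed the grey console's button fully in and let it come back up. I saw nothing else shift, and the job is handed in.

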